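Load a housing into the stencil printer's vacuum nest

TASK

First blow the printer's nest clean: push the lever with the straight grip over towards the nest, hold it there for a good second and let it spring back upright. Then turn the open aluminium housing over and set it open side down, lying flat between the nest's four corner locators, let go of it, and flip the lever with the ball knob over towards the nest to switch the vacuum on. Leave the other things on the bench where they are.

Things in the scene. Friction and masses are not known exactly. Their poses are not given: they have to be found in the camera images.
- housing: milled aluminium housing, an open-topped box 66 (its x) x 44 (y) x 26 mm (z), walls and floor 3 mm, about 60 g. Origin at the centre of its closed back; z points out of its open side. Starts open side up on the bench, right of the printer. Stands safely on any side; turning it right over from above takes two quarter turns with a new grasp between them. The same either way round.
- printer: blue stencil printer with a grey deck 85 mm above the bench; origin on the bench under the nest's centre; x points away from the robot, y to the left. Rails along y, 29 mm over the deck, 115 mm in front of the nest and 195 mm behind it; stencil frame parked from 195 mm to the left of it, up to 75 mm over the deck. Fixed.
- nest (a point): centre of the nest's seat, a flat 110 (x) x 86 mm (y) aluminium pad 110 mm above the bench; axes as the printer's, z up. The housing goes between four L-shaped corner locators, 10 mm high, whose inner faces enclose 72 (x) x 50 mm (y); their top 4 mm slope outwards as a lead-in; legs run 6 to 8 mm in from the corners, the sides between are open. Nothing tall stands within 80 mm.
- vac_pivot (a point): pivot of the ball-knob lever (vacuum valve), 133 mm above the bench, 125 mm right of the nest; axes as the nest's: the lever swings in the y-z plane, +y towards the nest. A 7 mm rod with a black ball of 28 mm diameter, its centre 60 mm from the pivot. Valve body 42 (x) x 38 mm (y), up to 39 mm over the deck. The two valves stand 100 mm apart in x; which is nearer the robot varies.
- vac_lever (a joint): angle of the ball-knob lever from upright, rad: -0.5 off (leans away from the nest), +0.5 on (leans towards the nest). Over-centre spring: it rests only at the two ends, needs about 3.5 N at the ball to leave one and snaps over once past upright.
- blow_pivot (a point): pivot of the straight-grip lever (blow-off valve), like the other one. The lever is a black cylinder of 15 mm diameter that reaches from 33 to 88 mm beyond the pivot.
- blow_lever (a joint): angle of the straight-grip lever from upright, rad: 0 at rest, +0.5 right over towards the nest, -0.5 over the other way (does nothing). Spring-centred, about 5 N at the grip's middle to hold it right over; it recentres by itself.
- cleaner: green bottle with red cap, 66 mm diameter, 185 mm high; origin under its centre. Bystander.
- jar: low white jar, 56 mm diameter, 45 mm high; origin under its centre. Bystander.
- tape: amber roll of tape lying flat, 84 mm diameter, 19 mm high. Bystander.
- heatsink: finned aluminium heat sink, 50 x 50 x 24 mm. Bystander.
- board: green circuit board, 70 x 45 mm, 10 mm high. Bystander.
- screwdriver: screwdriver lying along its x, 150 mm long. Bystander, between the housing and the printer.
- loupe: black eye loupe, 48 mm diameter, 34 mm high. Bystander.
Things that resemble listed ones, but are neither listed nor needed, are in the scene too. Leave any red look-alike of the housing alone.

How it is judged:
On the way, in this order (a step that is already met when the one before it is completed fails the run):
1. the straight-grip lever is held well over towards the nest (beyond 0.35 rad) for 0.8 s (value of joint blow_lever above 0.35 rad), for 0.8 s.
2. the straight-grip lever has sprung back upright (within 0.08 rad) (value of joint blow_lever between -0.08 and 0.08 rad), for 0.2 s.
3. the housing lies open side down and flat between the locators, let go of, with the vacuum still off (angle between housing's own z axis and vertical above 3.07 rad and horizontal distance between housing and nest below 0.006 m and angle between the x axis of housing and the x axis of nest, either way round below 0.15 rad and z of housing in the frame of nest between 0.0245 and 0.0275 m and contact force between the fingers and housing below 0.2 N and value of joint vac_lever below -0.3 rad), for 0.2 s.
At the end, for the whole second after the job is handed in: the housing lies still, open side down and flat (within 0.07 rad, back 24.5 to 27.5 mm above the seat), within 6 mm of the nest centre and 0.15 rad of its long direction, either way round; ball-knob lever at on (beyond 0.45 rad), straight-grip lever upright (within 0.08 rad) (all of step 2 and value of joint vac_lever above 0.45 rad and angle between housing's own z axis and vertical above 3.07 rad and horizontal distance between housing and nest below 0.006 m and angle between the x axis of housing and the x axis of nest, either way round below 0.15 rad and z of housing in the frame of nest between 0.0245 and 0.0275 m and linear speed of housing below 0.01 m/s); the robot touches nothing.
It fails at once if a bystander is shifted by more than 30 mm (distance of any of cleaner, jar, tape, heatsink, board, screwdriver, loupe from where it was at the start of the episode above 0.03 m).
It also fails if it takes over 72 s, if anything falls off the work surface, if the arm or the gripper's body presses on something with over 40 N, if the wrist force passes 120 N, or if a joint passes its speed limit or range.

ROBOT

A 6-joint arm with a two-finger parallel gripper is mounted at the origin on the work surface. World frame = base frame: x ahead of the robot, y to its left, z up, the work surface at z = 0. Lengths are in m, angles in rad, forces in N, time in s.
With the tool pointing down it reaches from about 0.275 to 0.825 m from the base axis. Payload 5.2 kg.
Tool frame: the origin (TCP) lies midway between the tips of the shut fingers; the grasp point (between the pads) lies 19 mm behind it; z points along the fingers, y is the direction in which the jaws open and shut (so a half turn about z gives the same grasp; the last joint's range is limited). The gripper opens to 93 mm and grips with 3 to 60 N. Pads are 15 mm wide; open, the fingers measure 128 mm over their backs; the gripper's body (75 mm by 188 mm) begins 65 mm behind the grasp point.
Start: joints at [-1.394, 0.259, 1.535, -0, 1.348, -0.203], TCP at [0.204, -0.511, 0.219] pointing down, gripper open.
Joint ranges: [-3.14, 3.14], [-0.91, 2.08], [0.19, 2.58], [-1.22, 4.36], [0.22, 2.71], [-3.12, 3.12]. Speed limits (rad/s): [2.57, 2.57, 3.14, 3.14, 3.14, 3.14].

INTERFACE

Orientations are given as [roll, pitch, yaw] about the fixed x, y, z axes, in that order (R = Rz(yaw) Ry(pitch) Rx(roll)).
In Python, from rig import arm, capture, camera_info, ticket, models gives the robot as it stands.
- The arm moves only by the shell command python3 -m creep 'ROWS' [FORCE]. ROWS is JSON, one flat list of numbers, 5 for each row, row after row: the shift along the tool's x, y, z in mm, then the turn about the tool's z in rad, then the finger opening in mm, from 0 to 93. In form: [dx, dy, dz, spin, grip, dx, dy, dz, spin, grip, ...]. A call has 1 to 12 rows; each row shifts and turns the pose as measured when the row begins, along the tool's axes as they then stand; what a row does not reach is not made up. A row lasts 1/12 s, in which the tool goes at most 41.7 mm and 7.16 degrees, less where a joint would pass 70% of its speed; a pose out of reach is approached as far as the arm can. A call is refused whole if a number of a shift passes 41.7 or a number of a turn 0.125, either way. A call with a gripper value outside its range is refused whole. The fingers move at their own pace and stop on an object; FORCE is the grip in N (left out, the last holds). Time passes only in rows, so rows that do not move let the fingers close. It gives the time, the measured TCP pose, the force and the opening at its end, in the units of the state.
- arm.read_state(): the state, without advancing time (a new reading comes with each control period).
- capture(name): name is "side" or "top" or "wrist"; returns the picture (420x560x3 uint8, red, green, blue); there is no depth.
- camera_info(name): a dict with "fx", "fy", "cx", "cy" (pixels), "R" (3x3) and "t" (3): a world point X has camera coordinates R X + t. Camera axes: x right, y down, z forward; pixel columns grow to the right and rows downward; lengths in m; the calibration is good to about 2 mm. The wrist camera is an equidistant fisheye: a pixel r from the principal point sees the ray r / f radians off the axis. A picture is of the moment at which its call begins: read the wrist's pose just before it. camera_info takes no time and is no camera call; for the wrist camera it gives the pose at the moment of the call.
- ticket.close_job(): hands the job in, once; it reports no verdict.
Trained networks look in the newest picture that a camera, given by its name, has taken for a name from the list of things; names that differ only in an ending like _2 or _b are one class to them, and where a whole thing is asked for, a point or a joint stands for the part that bears it (a point fixed in the world has none). Each returns a list of dicts, best first, with "conf" (0 to 1); they miss things now and then, are a little off and sometimes report something else, mostly with a low value. They report only what shows in the picture. A call takes as long as a camera call. They do not tell look-alikes from the thing itself.
- models.find_in(label, camera): "pixel" ([column, row] in pixels, amid what is visible of it).
- models.landmark_of(label, camera): "pixel" ([column, row] in pixels: a listed point, or the origin of a listed thing).
The state is a dict: "time": time; "qpos": joint angles; "qvel": joint speeds; "joint_efforts": joint torques, N m; "eef_pos": TCP position; "ee_rot": TCP orientation; "ft_force": force on the tool from outside, world axes, zero at the start; "wrist_torque": the same for the moment, N m; "gripper_width": opening from 0.0 (shut) to 1.0 (fully open).
Only numpy, scipy, OpenCV 4.12 (cv2) and the standard library are available. Lean on these libraries where they do the work, as an engineer would, in place of code of your own. Each camera call takes 0.05 s, during which the arm holds its last target. There are 200 camera calls.

## Working session

There is one attempt and no reset: what is moved stays moved. The work goes in short steps, Python scripts to look and compute and a shell command to move; the robot and the scene stay as the last step left them, time stands still between calls to the robot, and variables do not carry over. Pictures are saved under pics/ and viewed, about 8 in all and at most 12, crops included, and the job is handed in when it is done.

```bash
ls; mkdir -p pics
cat > h.py <<'E'
import numpy as np, cv2
from rig import arm, capture, camera_info, ticket, models
def ray(ci,px):
    R=np.array(ci['R']);t=np.array(ci['t']);c=-R.T@t
    return c,R,t
def at_z(cam,px,z,ci=None):
    ci=ci or camera_info(cam);R=np.array(ci['R']);t=np.array(ci['t'])
    u=(px[0]-ci['cx'])/ci['fx'];v=(px[1]-ci['cy'])/ci['fy']
    if cam=='wrist':
        r=np.hypot(u,v);d=np.array([u/r*np.sin(r),v/r*np.sin(r),np.cos(r)]) if r>1e-9 else np.array([0,0,1.])
    else: d=np.array([u,v,1.])
    d=R.T@d;c=-R.T@t
    return c+d*(z-c[2])/d[2]
def proj(cam,X,ci=None):
    ci=ci or camera_info(cam);p=np.array(ci['R'])@np.array(X)+np.array(ci['t'])
    if cam=='wrist':
        r=np.hypot(p[0],p[1]);th=np.arctan2(r,p[2]);u,v=p[0]/r*th,p[1]/r*th
    else: u,v=p[0]/p[2],p[1]/p[2]
    return np.array([u*ci['fx']+ci['cx'],v*ci['fy']+ci['cy']])
def save(cam,name,crop=None,k=1):
    im=capture(cam)
    if crop: im=im[crop[1]:crop[3],crop[0]:crop[2]]
    if k!=1: im=cv2.resize(im,None,fx=k,fy=k,interpolation=cv2.INTER_CUBIC)
    cv2.imwrite('pics/'+name,im[:,:,::-1])
E
python3 - <<'E'
from h import *
a=capture('top');b=capture('side')
im=np.vstack([a,b]);
cv2.imwrite('pics/a.png',cv2.resize(np.hstack([a,b]),None,fx=.714,fy=.714,interpolation=cv2.INTER_AREA)[:,:,::-1])
cv2.imwrite('pics/top.png',cv2.resize(a,None,fx=1.42,fy=1.42)[:,:,::-1])
for c in['top','side']:
    ci=camera_info(c);R=np.array(ci['R']);print(c,-R.T@np.array(ci['t']),R[2],ci['fx'])
Z=dict(housing=0.003,printer=0,nest=.11,vac_pivot=.133,blow_pivot=.133,screwdriver=.01,cleaner=0,jar=0,tape=0.01,heatsink=0.01,board=0.005,loupe=0)
for n,z in Z.items():
    for c in['top']:
        for d in models.landmark_of(n,c)[:3]: print(n,c,np.round(d['pixel']),round(d['conf'],2),at_z(c,d['pixel'],z).round(3))
s=arm.read_state();print(s['eef_pos'],s['ee_rot'],s['time'],s['ft_force'])
E
```

```text
pics
top [ 0.38696161 -0.12176367  1.37941668] [ 0.07024019 -0.00947864 -0.99748507] 515.2693693924846
side [-0.0216413   0.70921237  0.69532973] [ 0.45122891 -0.72464321 -0.52084997] 494.3285911857087
housing top [341. 208.] 0.92 [ 0.484 -0.276  0.003]
housing top [342. 292.] 0.84 [ 0.261 -0.273  0.003]
housing top [380. 170.] 0.7 [ 0.584 -0.381  0.003]
printer top [175. 203.] 0.72 [0.505 0.17  0.   ]
nest top [166. 197.] 0.91 [0.51  0.167 0.11 ]
vac_pivot top [208. 148.] 0.95 [0.626 0.06  0.133]
vac_pivot top [173. 203.] 0.28 [0.493 0.145 0.133]
blow_pivot top [217. 188.] 0.73 [0.527 0.04  0.133]
blow_pivot top [342. 204.] 0.7 [ 0.483 -0.262  0.133]
screwdriver top [288. 173.] 0.77 [ 0.578 -0.135  0.01 ]
screwdriver top [421. 147.] 0.53 [ 0.644 -0.494  0.01 ]
cleaner top [298. 108.] 0.83 [ 0.758 -0.166  0.   ]
jar top [384. 137.] 0.7 [ 0.676 -0.397  0.   ]
tape top [424. 147.] 0.7 [ 0.645 -0.501  0.01 ]
heatsink top [420. 148.] 0.72 [ 0.643 -0.49   0.01 ]
loupe top [279. 226.] 0.73 [ 0.438 -0.109  0.   ]
[ 0.20391988 -0.51081023  0.2186668 ] [ 3.14158456e+00 -1.83386578e-05  3.79744269e-01] 0.7 [ 0.43480677 -0.81509615  0.49476051]
```

View pics/top.png

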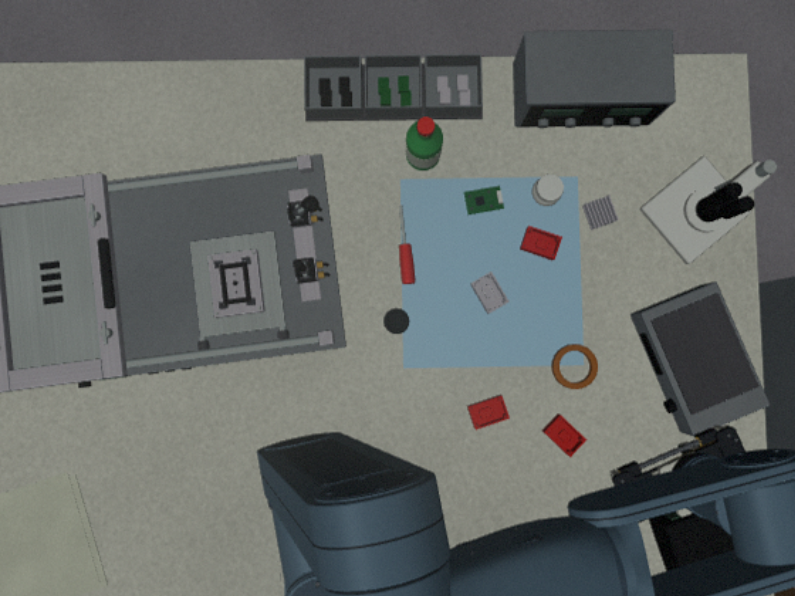

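Run:
```python
from h import *
save('side','side.png',None,1.42)
for n in ['nest','vac_pivot','blow_pivot','housing']:
    z=dict(nest=.11,vac_pivot=.133,blow_pivot=.133,housing=0.003)[n]
    for d in models.landmark_of(n,'side')[:3]: print(n,np.round(d['pixel']),round(d['conf'],2),at_z('side',d['pixel'],z).round(3))
```

```text
nest [195. 283.] 0.74 [0.5   0.173 0.11 ]
vac_pivot [183. 228.] 0.88 [0.624 0.064 0.133]
blow_pivot [222. 240.] 0.96 [0.527 0.056 0.133]
housing [316. 228.] 0.88 [ 0.482 -0.278  0.003]
housing [303. 200.] 0.83 [ 0.586 -0.39   0.003]
housing [186. 228.] 0.38 [ 0.768 -0.09   0.003]
```

View pics/side.png

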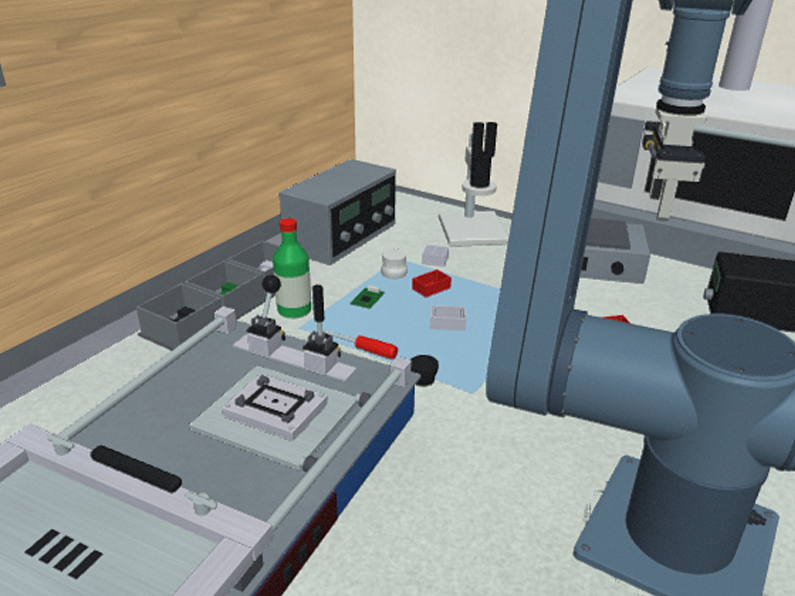

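```bash
python3 -m creep '[0,0,0,-0.12,0,0,0,0,-0.12,0,0,0,0,-0.12,0,0,0,0,-0.12,0,0,0,0,-0.12,0,0,0,0,-0.12,0,0,0,0,-0.12,0,0,0,0,-0.12,0,0,0,0,-0.12,0,0,0,0,-0.12,0,0,0,0,-0.12,0]' ; python3 -m creep '[25,31,0,0,0,25,31,0,0,0,25,31,0,0,0,25,31,0,0,0,25,31,0,0,0,25,31,0,0,0,25,31,0,0,0,25,31,0,0,0,25,31,0,0,0,0,0,0,0,0]'
cat >> h.py <<'E'
def look(name,zs,pic=None):
    ci=camera_info('wrist');im=capture('wrist')
    if pic: cv2.imwrite('pics/'+pic,cv2.resize(im,None,fx=1.42,fy=1.42,interpolation=cv2.INTER_CUBIC)[:,:,::-1])
    for n,z in zip(name,zs):
        for d in models.landmark_of(n,'wrist')[:2]: print(n,np.round(d['pixel']),round(d['conf'],2),at_z('wrist',d['pixel'],z,ci).round(4))
    return im,ci
def st():
    s=arm.read_state();print('t',round(s['time'],2),'p',np.round(s['eef_pos'],4),'rpy',np.round(s['ee_rot'],3),'F',np.round(s['ft_force'],1),'w',round(s['gripper_width']*93,1))
    return s
E
python3 - <<'E'
from h import *
st();look(['housing','nest','vac_pivot','blow_pivot','screwdriver','loupe'],[.0,.11,.133,.133,.01,0],'w1.png')
E
```

```text
time: 1.87
eef_pos: [0.204, -0.5108, 0.2187]
ee_rot: [3.142, 0.0, 1.75]
ft_force: [0.1, -0.2, 0.4]
gripper_width: 0.26
time: 2.7
eef_pos: [0.4439, -0.2299, 0.2179]
ee_rot: [3.139, 0.004, 1.751]
ft_force: [0.4, -0.0, 0.6]
gripper_width: 0.004
t 2.7 p [ 0.4439 -0.2299  0.2179] rpy [3.139 0.004 1.751] F [ 0.4 -0.   0.6] w 0.4
housing [131. 203.] 0.86 [ 0.2645 -0.2758  0.    ]
housing [300. 241.] 0.63 [ 0.4874 -0.2866  0.    ]
blow_pivot [286.  91.] 0.58 [ 0.4337 -0.1251  0.133 ]
screwdriver [400. 134.] 0.56 [ 0.578  -0.1298  0.01  ]
loupe [288.  90.] 0.67 [ 0.438  -0.1086  0.    ]
```

View pics/w1.png

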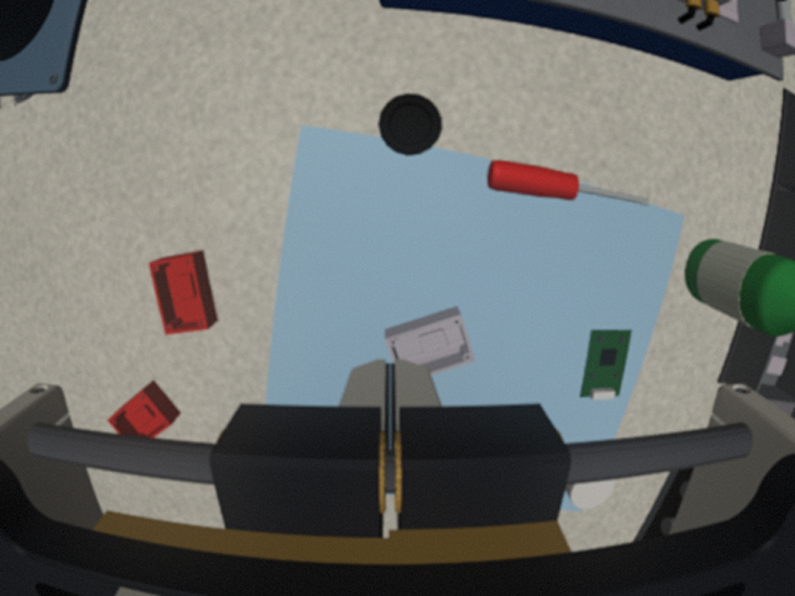

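```bash
python3 -m creep '[30,22,-2,0,0,30,22,-2,0,0,30,22,-2,0,0,30,22,-2,0,0,30,22,-2,0,0,30,22,-2,0,0,0,0,0,0,0]'
python3 - <<'E'
from h import *
st();im,ci=look(['nest','vac_pivot','blow_pivot','blow_lever','vac_lever'],[.11,.133,.133,.133,.133],'w2.png')
for n in['blow_lever','vac_lever']:
  for d in models.find_in(n,'wrist')[:2]: print(n,d['pixel'],d['conf'],at_z('wrist',d['pixel'],.19,ci))
E
```

```text
time: 3.63
eef_pos: [0.5414, -0.0443, 0.2282]
ee_rot: [-3.141, 0.007, 1.713]
ft_force: [-0.7, -0.1, 0.9]
gripper_width: 0.005
t 3.63 p [ 0.5414 -0.0443  0.2282] rpy [-3.141  0.007  1.713] F [-0.7 -0.1  0.9] w 0.5
vac_pivot [392. 118.] 0.94 [0.6246 0.0561 0.133 ]
blow_pivot [268. 110.] 0.9 [0.5233 0.044  0.133 ]Traceback (most recent call last):
  File "<stdin>", line 2, in <module>
  File "h.py", line 29, in look
    for d in models.landmark_of(n,'wrist')[:2]: print(n,np.round(d['pixel']),round(d['conf'],2),at_z('wrist',d['pixel'],z,ci).round(4))
             ~~~~~~~~~~~~~~~~~~^^^^^^^^^^^
ValueError: it knows: blow_pivot, board, cleaner, heatsink, housing, jar, loupe, nest, printer, screwdriver, tape, vac_pivot
```

View pics/w2.png

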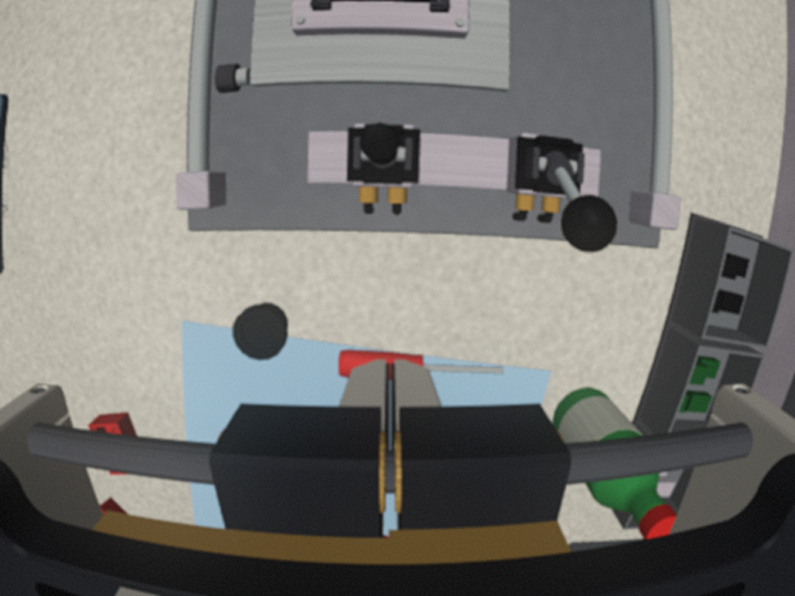

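```bash
python3 -m creep '[20,-2,22,0,0,20,-2,22,0,0,16,0,0,0,0,10,0,0,0,0,0,0,0,0,0]'; python3 -m creep '[10,0,0,0,0,10,0,0,0,0,10,0,0,0,0,0,0,0,0,0]'
python3 - <<'E'
from h import *
st()
E
```

```text
time: 4.25
eef_pos: [0.5239, 0.0056, 0.1815]
ee_rot: [-3.138, 0.013, 1.693]
ft_force: [-0.6, -0.5, 0.6]
gripper_width: 0.008
time: 4.58
eef_pos: [0.5213, 0.0331, 0.183]
ee_rot: [-3.141, 0.015, 1.687]
ft_force: [-0.8, -0.2, 0.9]
gripper_width: 0.003
t 4.58 p [0.5213 0.0331 0.183 ] rpy [-3.141  0.015  1.687] F [-0.8 -0.2  0.9] w 0.3
```

```bash
python3 -m creep '[8,1,0,0,0,8,1,0,0,0,6,1,0,0,0,0,0,0,0,0]'
python3 - <<'E'
from h import *
st()
E
```

```text
time: 4.92
eef_pos: [0.5225, 0.0542, 0.1834]
ee_rot: [3.141, 0.022, 1.688]
ft_force: [0.5, -4.3, 1.6]
gripper_width: 0.008
t 4.92 p [0.5225 0.0542 0.1834] rpy [3.141 0.022 1.688] F [ 0.5 -4.3  1.6] w 0.7
```

```bash
python3 -m creep '[3,0,0,0,0,0,0,0,0,0]'; python3 -m creep '[0.3,0,0,0,0,0.3,0,0,0,0,0.3,0,0,0,0,0.3,0,0,0,0,0.3,0,0,0,0,0.3,0,0,0,0]'; python3 -m creep '[0.3,0,0,0,0,0.3,0,0,0,0,0.3,0,0,0,0,0.3,0,0,0,0,0.3,0,0,0,0,0.3,0,0,0,0,0.3,0,0,0,0]'
```

```text
time: 5.08
eef_pos: [0.523, 0.0564, 0.1838]
ee_rot: [3.14, 0.026, 1.689]
ft_force: [-0.2, -4.3, 2.6]
gripper_width: 0.006
time: 5.58
eef_pos: [0.5232, 0.0548, 0.1846]
ee_rot: [3.141, 0.032, 1.689]
ft_force: [0.3, -4.6, 0.6]
gripper_width: 0.006
time: 6.17
eef_pos: [0.5232, 0.0547, 0.1847]
ee_rot: [-3.141, 0.035, 1.689]
ft_force: [-0.3, -4.6, 0.7]
gripper_width: 0.003
```

Run:
```python
from h import *
st();save('side','s2.png',(80,120,380,345),2)
```

```text
t 6.17 p [0.5232 0.0547 0.1847] rpy [-3.141  0.035  1.689] F [-0.3 -4.6  0.7] w 0.3
```

View pics/s2.png

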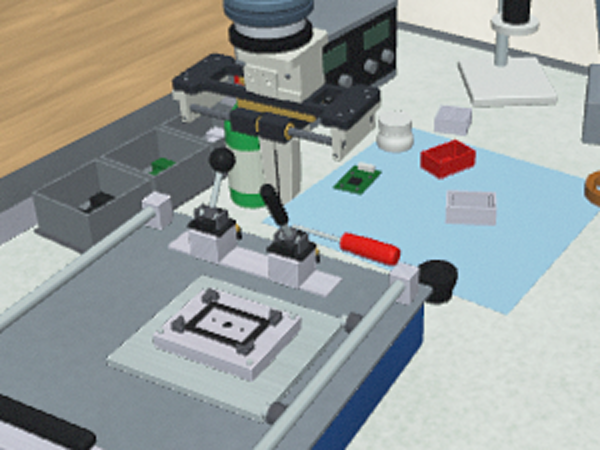

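```bash
python3 -m creep '[2,0,0,0,0,0.5,0,0,0,0,0.5,0,0,0,0,0.5,0,0,0,0,0.5,0,0,0,0,0.5,0,0,0,0,0.5,0,0,0,0,0.5,0,0,0,0,0.5,0,0,0,0,0.5,0,0,0,0,0.5,0,0,0,0,0.5,0,0,0,0]'
python3 - <<'E'
from h import *
st();ci=camera_info('side')
for a in(.3,.35,.4,.45,.5):
  u=np.array([-.12*np.sin(a),.993*np.sin(a),np.cos(a)])
  print(a,[((proj('side',np.array([.5245,.047,.133])+u*r,ci)-[80,120])*2).round() for r in(.033,.088)])
E
```

```text
time: 7.22
eef_pos: [0.5231, 0.0573, 0.1842]
ee_rot: [-3.14, 0.044, 1.688]
ft_force: [0.7, -5.4, 0.7]
gripper_width: 0.005
t 7.22 p [0.5231 0.0573 0.1842] rpy [-3.14   0.044  1.688] F [ 0.7 -5.4  0.7] w 0.4
0.3 [array([284., 215.]), array([273., 177.])]
0.35 [array([283., 216.]), array([271., 180.])]
0.4 [array([283., 218.]), array([268., 184.])]
0.45 [array([282., 219.]), array([266., 187.])]
0.5 [array([281., 220.]), array([264., 191.])]
```

```bash
python3 -m creep '[-40,0,-4,0,60,-40,0,-10,0,60,-40,0,-10,0,60,-40,0,-5,0,60,-40,0,0,0,60,-40,0,0,0,60,-40,0,0,0,60,-40,0,0,0,60,0,0,0,0,60]' 5
python3 - <<'E'
from h import *
st();im,ci=look(['housing','blow_pivot'],[.0,.133],'w3.png')
E
```

```text
time: 7.97
eef_pos: [0.5668, -0.2587, 0.2254]
ee_rot: [3.132, 0.027, 1.701]
ft_force: [0.8, 0.1, 0.1]
gripper_width: 0.601
t 7.97 p [ 0.5668 -0.2587  0.2254] rpy [3.132 0.027 1.701] F [0.8 0.1 0.1] w 55.9
housing [ 45. 257.] 0.85 [ 0.2233 -0.4086  0.    ]
housing [208. 199.] 0.72 [ 0.4886 -0.2847  0.    ]
```

View pics/w3.png

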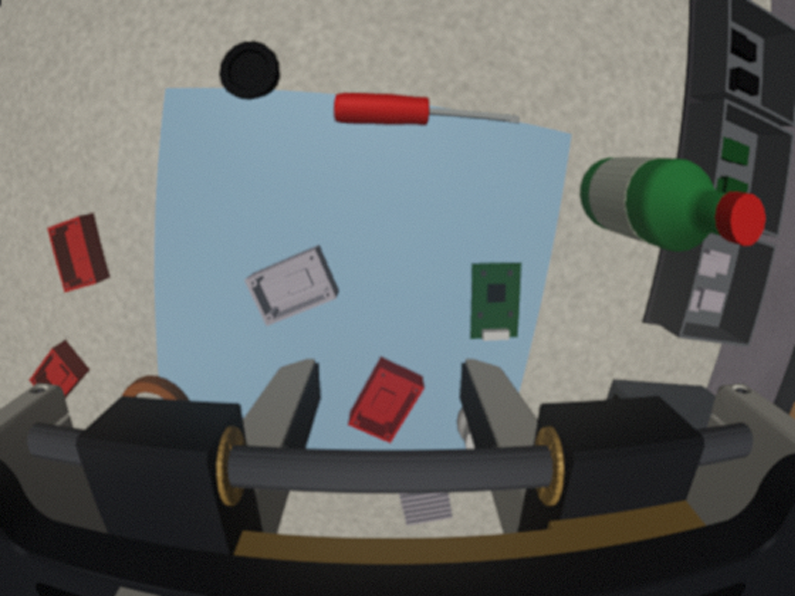

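```bash
python3 - <<'E'
from h import *
ci=camera_info('wrist')
q=np.array([[247,282],[320,247],[337,290],[268,323]])/1.42
P=np.array([at_z('wrist',p,.026,ci) for p in q]);print(P.round(4))
print(np.linalg.norm(P-np.roll(P,-1,0),axis=1),P.mean(0))
d=P[1]+P[2]-P[0]-P[3];print(np.arctan2(d[1],d[0]))
for n in['board','tape','screwdriver']: 
  for d in models.landmark_of(n,'wrist')[:1]: print(n,at_z('wrist',d['pixel'],.005,ci))
E
python3 -m creep '[0,0,0,0.124,60,0,0,0,0.124,60,0,0,0,0.124,60,0,0,0,0.124,60,0,0,0,0.124,60,0,0,0,0.124,60,0,0,0,0.124,60,0,0,0,0.124,60,0,0,0,0.124,60,0,0,0,0.124,60]'
```

```text
[[ 0.4507 -0.2748  0.026 ]
 [ 0.5095 -0.2385  0.026 ]
 [ 0.5269 -0.2721  0.026 ]
 [ 0.4709 -0.3084  0.026 ]]
[0.06915157 0.03790852 0.06669726 0.039256  ] [ 0.48948777 -0.27346417  0.026     ]
0.5646884976019583
board [ 0.66412971 -0.26488745  0.005     ]
tape [ 0.35623074 -0.42764406  0.005     ]
screwdriver [ 0.58066107 -0.12077374  0.005     ]
time: 9.1
eef_pos: [0.5681, -0.2287, 0.2292]
ee_rot: [3.118, -0.006, 0.459]
ft_force: [-0.3, -0.5, -0.5]
gripper_width: 0.644
```

```bash
python3 -m creep '[0,0,0,-0.1,70,-19,-1.5,30,0,70,-19,-1.5,30,0,70,-19,-1.5,30,0,70,0,0,30,0,70,0,0,0,0,70]'
python3 - <<'E'
from h import *
st();im,ci=look(['housing'],[.0],'w4.png')
E
```

```text
time: 9.6
eef_pos: [0.5228, -0.2461, 0.111]
ee_rot: [3.109, -0.013, 0.565]
ft_force: [-0.5, 1.3, -0.5]
gripper_width: 0.75
t 9.6 p [ 0.5228 -0.2461  0.111 ] rpy [ 3.109 -0.013  0.565] F [-0.5  1.3 -0.5] w 69.8
housing [418. 240.] 0.8 [ 0.5791 -0.3822  0.    ]
housing [285. 268.] 0.59 [ 0.488  -0.2834  0.    ]
```

View pics/w4.png

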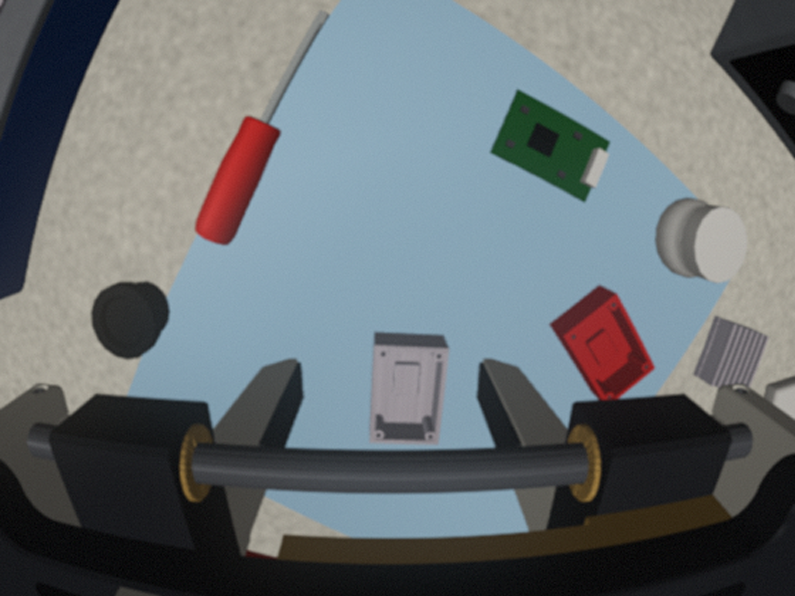

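Run:
```python
from h import *
ci=camera_info('wrist');s=arm.read_state()
q=np.array([[375,347],[447,348],[438,443],[371,441]])/1.42
P=np.array([at_z('wrist',p,.026,ci) for p in q]);print(P.round(4))
print(np.linalg.norm(P-np.roll(P,-1,0),axis=1),P.mean(0))
d=P[0]+P[1]-P[2]-P[3];print(np.arctan2(d[1],d[0]))
from scipy.spatial.transform import Rotation as Ro
R=Ro.from_euler('xyz',s['ee_rot']).as_matrix()
print('tool frame mm',((P-np.array(s['eef_pos']))@R*1000).round(1))
print('tips? project TCP',proj('wrist',s['eef_pos'],ci)*1.42)
```

```text
[[ 0.5076 -0.2532  0.026 ]
 [ 0.5295 -0.2902  0.026 ]
 [ 0.4723 -0.3232  0.026 ]
 [ 0.4514 -0.285   0.026 ]]
[0.042959   0.06609398 0.04355391 0.06456878] [ 0.49020405 -0.28789989  0.026     ]
0.5190215847264186
tool frame mm [[-19.6  -8.9  89.5]
 [-20.9  34.   91.2]
 [-86.9  31.2  90.1]
 [-84.  -12.2  88.4]]
tips? project TCP [390.43271197 380.10785664]
```

Run:
```python
from h import *
st()
for i in range(3):
  ci=camera_info('wrist');im=capture('wrist')
  L=[(d['conf'],d['pixel'],at_z('wrist',d['pixel'],0,ci).round(4)) for d in models.landmark_of('housing','wrist')]
  L=[l for l in L if abs(l[2][0]-.488)<.03];print(L)
g=cv2.cvtColor(im,cv2.COLOR_RGB2HSV)
m=((g[...,1]<50)&(g[...,2]>110)).astype(np.uint8);m[:,:250]=0;m[:,325:]=0;m[:220]=0;m[316:]=0
n,l,sx,c=cv2.connectedComponentsWithStats(m);k=1+np.argmax(sx[1:,4]);b=cv2.boxPoints(cv2.minAreaRect(np.argwhere(l==k)[:,::-1].astype(np.float32)));print(sx[k],b)
P=np.array([at_z('wrist',p,.026,ci) for p in b]);print(P.round(4),P.mean(0),np.linalg.norm(P-np.roll(P,-1,0),axis=1));st()
```

```text
t 9.7 p [ 0.5258 -0.248   0.1161] rpy [ 3.102 -0.015  0.566] F [ 0.5 -0.8  1.3] w 70.1
[(0.73, [280.5, 268.2], array([ 0.4876, -0.2843,  0.    ]))]
[(0.91, [275.5, 267.9], array([ 0.4871, -0.2827,  0.    ]))]
[(0.96, [276.0, 265.1], array([ 0.4899, -0.2821,  0.    ]))]
[ 252  242   55   70 2878] [[250.66183 310.43918]
 [253.78763 241.67216]
 [306.31546 244.05978]
 [303.18967 312.82678]]
[[ 0.4478 -0.2798  0.026 ]
 [ 0.507  -0.2475  0.026 ]
 [ 0.5284 -0.2867  0.026 ]
 [ 0.4705 -0.323   0.026 ]] [ 0.48842935 -0.2842607   0.026     ] [0.06735822 0.04473569 0.06838441 0.04885722]
t 10.0 p [ 0.5274 -0.2501  0.1178] rpy [ 3.097 -0.017  0.565] F [-0.3 -0.3  0.1] w 70.2
```

```bash
cat >> h.py <<'E'
from scipy.spatial.transform import Rotation as Ro
def to(x,y,z,yaw=None):
    s=st();R=Ro.from_euler('xyz',s['ee_rot']).as_matrix()
    print('tool shift',((np.array([x,y,z])-np.array(s['eef_pos']))@R*1000).round(1),'spin',None if yaw is None else round(s['ee_rot'][2]-yaw,3),'toolz',R[:,2].round(3))
E
python3 -c "
from h import *
to(.5175,-.266,.05,.52)"
```

```text
t 10.0 p [ 0.5274 -0.2501  0.1178] rpy [ 3.097 -0.017  0.565] F [-0.3 -0.3  0.1] w 70.2
tool shift [-18.    5.1  67.8] spin 0.045 toolz [ 0.038 -0.029 -0.999]
```

```bash
python3 -m creep '[-5,1.5,17,0.045,70,-5,1.5,17,0,70,-5,1.5,17,0,70,-3,0.5,17,0,70,0,0,0,0,70,0,0,0,0,70]' 4; python3 -c "
from h import *
to(.5175,-.266,.019,.52)"
```

```text
time: 10.5
eef_pos: [0.5223, -0.2688, 0.0549]
ee_rot: [3.085, -0.025, 0.52]
ft_force: [0.6, 0.7, -0.1]
gripper_width: 0.755
t 10.5 p [ 0.5223 -0.2688  0.0549] rpy [ 3.085 -0.025  0.52 ] F [ 0.6  0.7 -0.1] w 70.2
tool shift [-3.7 -6.8 35.5] spin -0.0 toolz [ 0.05  -0.037 -0.998]
```

```bash
python3 -m creep '[-2,-3,16,0,70,-2,-3,16,0,70,0,0,3,0,70]' 4; python3 -c "
from h import *
to(.5175,-.266,.019,.52)"
```

```text
time: 10.75
eef_pos: [0.5212, -0.2689, 0.0239]
ee_rot: [3.077, -0.028, 0.52]
ft_force: [-1.4, 0.3, -0.1]
gripper_width: 0.755
t 10.75 p [ 0.5212 -0.2689  0.0239] rpy [ 3.077 -0.028  0.52 ] F [-1.4  0.3 -0.1] w 70.2
tool shift [-1.9 -4.6  4.6] spin 0.0 toolz [ 0.057 -0.042 -0.997]
```

```bash
python3 -m creep '[-2,-4,5,0,70,0,0,2,0,30,0,0,0.5,0,30,0,0,0.5,0,30,0,0,0.5,0,30]' 4; python3 -c "
from h import *
to(.5175,-.266,.019,.52);save('wrist','w5.png',(130,150,430,375),2)"
```

```text
time: 11.17
eef_pos: [0.5208, -0.2679, 0.0192]
ee_rot: [3.071, -0.031, 0.521]
ft_force: [-0.0, 0.1, -1.1]
gripper_width: 0.514
t 11.17 p [ 0.5208 -0.2679  0.0192] rpy [ 3.071 -0.031  0.521] F [-0.   0.1 -1.1] w 47.8
tool shift [-1.9 -3.3 -0.1] spin 0.001 toolz [ 0.062 -0.046 -0.997]
```

View pics/w5.png

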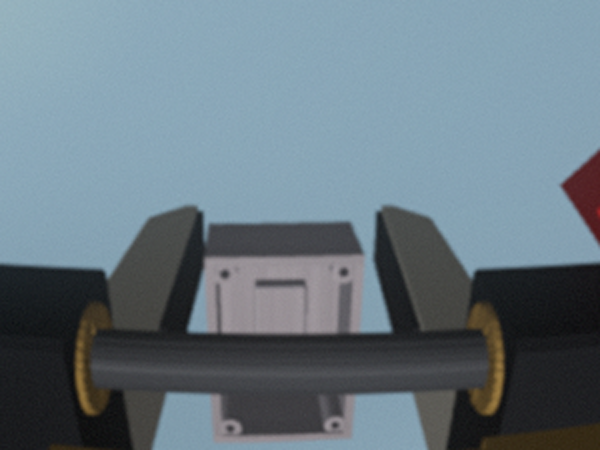

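```bash
python3 -m creep '[-1,0,0.5,0,30,0,0,0.5,0,30,0,0,0.5,0,30,0,0,0.5,0,30]' 4; python3 -m creep '[0,0,-15,0,30,0,0,-15,0,30,0,0,-15,0,30,0,0,-15,0,30,0,0,0,0,30]'
python3 -c "
from h import *
st();save('side','s3.png',(240,130,380,235),4)"
```

```text
time: 11.55
eef_pos: [0.5204, -0.2686, 0.019]
ee_rot: [3.07, -0.032, 0.521]
ft_force: [-2.0, 0.9, 6.7]
gripper_width: 0.47
time: 11.97
eef_pos: [0.5153, -0.2653, 0.0789]
ee_rot: [3.073, -0.03, 0.521]
ft_force: [1.0, -0.6, -0.4]
gripper_width: 0.473
t 11.97 p [ 0.5153 -0.2653  0.0789] rpy [ 3.073 -0.03   0.521] F [ 1.  -0.6 -0.4] w 44.0
```

View pics/s3.png

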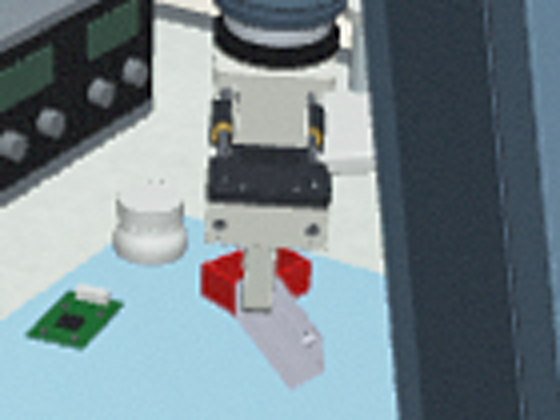

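```bash
python3 -c "
from h import *
to(.5153,-.2653,.062)"; python3 -m creep '[0,1,9,0,30,0,1,7,0,30,-5,0,0,0,30,-7,0,0,0,30,-7,0,0,0,30,-7,0,0,0,30,-7,0,0,0,30,0,0,0,0,30]'; python3 -c "
from h import *
to(.5153-.868*.06,-.2653-.497*.06,.0565,.521)"
```

```text
t 12.02 p [ 0.5148 -0.2649  0.0776] rpy [ 3.075 -0.029  0.521] F [ 0.5  0.1 -1.1] w 43.6
tool shift [-0.2 -0.5 15.6] spin None toolz [ 0.059 -0.043 -0.997]
time: 12.68
eef_pos: [0.4875, -0.2865, 0.0555]
ee_rot: [3.073, -0.03, 0.522]
ft_force: [-1.2, -1.8, 5.4]
gripper_width: 0.477
t 12.68 p [ 0.4875 -0.2865  0.0555] rpy [ 3.073 -0.03   0.522] F [-1.2 -1.8  5.4] w 44.4
tool shift [-25.3  -4.5  -2.1] spin 0.001 toolz [ 0.06  -0.044 -0.997]
```

```bash
python3 -c "
from h import *
save('side','s4.png',(240,130,380,235),4)"
```

```text
(no output)
```

View pics/s4.png

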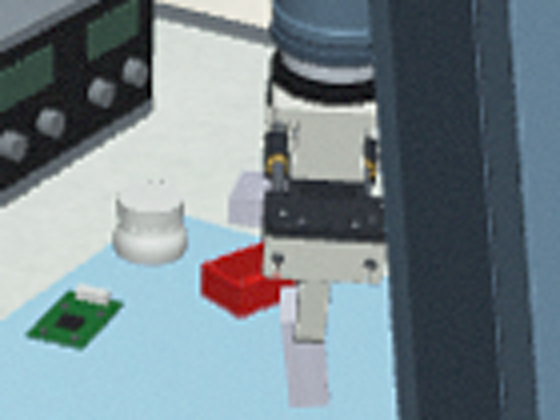

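```bash
python3 -m creep '[-8,-1,0,0,30,-8,-1,0,0,30,-8,-1,1,0,30,-7,0,2.5,0,30,-7,0,3.5,0,30,-6,0,5,0,30,-6,0,6,0,30,0,0,0,0,30]'; python3 -c "
from h import *
st()"
```

```text
time: 13.4
eef_pos: [0.4385, -0.3119, 0.0337]
ee_rot: [3.073, -0.029, 0.522]
ft_force: [-0.4, -0.9, 0.8]
gripper_width: 0.471
t 13.4 p [ 0.4385 -0.3119  0.0337] rpy [ 3.073 -0.029  0.522] F [-0.4 -0.9  0.8] w 43.8
```

```bash
python3 -m creep '[-5,0,7,0,30,-4,0,8,0,30,-2,0,6,0,30,0,0,0,0,30]'; python3 -c "
from h import *
st();save('side','s5.png',(240,130,380,235),4)"
```

```text
time: 13.73
eef_pos: [0.4282, -0.3181, 0.0086]
ee_rot: [3.077, -0.029, 0.52]
ft_force: [0.3, -1.1, 1.0]
gripper_width: 0.472
t 13.73 p [ 0.4282 -0.3181  0.0086] rpy [ 3.077 -0.029  0.52 ] F [ 0.3 -1.1  1. ] w 43.9
```

View pics/s5.png

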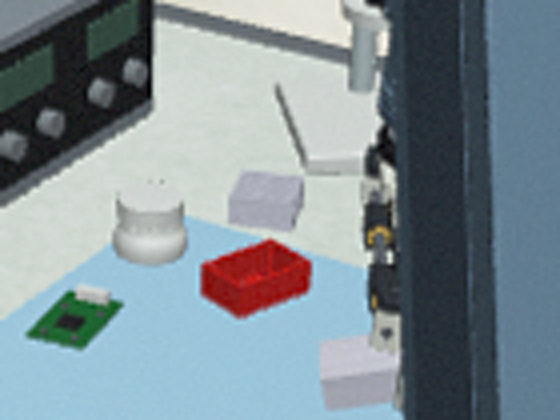

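```bash
python3 -m creep '[0,0,0,0,75,0,0,0,0,75,0,0,0,0,75,0,0,-25,0,75,0,0,-25,0,75,10,0,-30,0,75,10,0,-10,0,75,0,0,0,0,75]'
cat > m.py <<'E'
from h import *
def hous(z=.026,n=2):
  s=st();B=np.array(s['eef_pos'])
  for i in range(n):
    ci=camera_info('wrist');im=capture('wrist')
    L=[(d['conf'],np.round(d['pixel']),at_z('wrist',d['pixel'],z,ci).round(4)) for d in models.landmark_of('housing','wrist')]
    print([l for l in L if np.linalg.norm((l[2]-B)[:2])<.08])
  return im,ci
E
python3 - <<'E'
from m import *
im,ci=hous()
cv2.imwrite('pics/w6raw.png',im[:,:,::-1]);np.save('ci6.npy',ci,allow_pickle=True)
g=cv2.cvtColor(im,cv2.COLOR_RGB2HSV)
m=((g[...,1]<45)&(g[...,2]>100)).astype(np.uint8)
n,l,sx,c=cv2.connectedComponentsWithStats(m)
print([(list(sx[k]),c[k].round()) for k in range(1,n) if sx[k,4]>300])
st()
E
```

```text
time: 14.45
eef_pos: [0.4408, -0.301, 0.1011]
ee_rot: [3.084, -0.029, 0.521]
ft_force: [1.1, -0.3, -0.5]
gripper_width: 0.806
t 14.45 p [ 0.4408 -0.301   0.1011] rpy [ 3.084 -0.029  0.521] F [ 1.1 -0.3 -0.5] w 75.0
[(0.7, array([279., 228.]), array([ 0.4459, -0.307 ,  0.026 ]))]
[(0.66, array([280., 229.]), array([ 0.4445, -0.307 ,  0.026 ]))]
[([np.int32(0), np.int32(0), np.int32(167), np.int32(303), np.int32(24839)], array([ 58., 143.])), ([np.int32(417), np.int32(0), np.int32(143), np.int32(287), np.int32(21484)], array([509., 152.])), ([np.int32(252), np.int32(185), np.int32(60), np.int32(83), np.int32(4685)], array([281., 226.])), ([np.int32(196), np.int32(295), np.int32(51), np.int32(22), np.int32(548)], array([216., 308.])), ([np.int32(166), np.int32(345), np.int32(140), np.int32(49), np.int32(3756)], array([244., 364.])), ([np.int32(316), np.int32(345), np.int32(52), np.int32(33), np.int32(919)], array([340., 364.]))]
t 14.65 p [ 0.4381 -0.3002  0.0973] rpy [ 3.09  -0.027  0.52 ] F [-1.4 -0.3 -0.9] w 75.4
```

```bash
python3 -c "
from h import *
to(.445,-.307,.05,.52)"; python3 -m creep '[4,3,16,0,75,3,3,16,0,75,0,0,13,0,75,0,0,0,0,75]'
python3 - <<'E'
from m import *
hous();to(.445,-.307,.006,.52)
E
```

```text
t 14.65 p [ 0.4381 -0.3002  0.0973] rpy [ 3.09  -0.027  0.52 ] F [-1.4 -0.3 -0.9] w 75.4
tool shift [ 1.3  6.9 47.8] spin 0.0 toolz [ 0.049 -0.031 -0.998]
time: 14.98
eef_pos: [0.4463, -0.3024, 0.0472]
ee_rot: [3.096, -0.025, 0.519]
ft_force: [-0.8, 0.3, -0.7]
gripper_width: 0.81
t 14.98 p [ 0.4463 -0.3024  0.0472] rpy [ 3.096 -0.025  0.519] F [-0.8  0.3 -0.7] w 75.3
[(0.88, array([281., 262.]), array([ 0.4441, -0.3093,  0.026 ]))]
[(0.65, array([278., 260.]), array([ 0.4448, -0.3079,  0.026 ]))]
t 15.18 p [ 0.4484 -0.3043  0.051 ] rpy [ 3.09  -0.027  0.519] F [ 0.6  0.1 -0.5] w 74.8
tool shift [-5.5 -1.6 44.8] spin -0.001 toolz [ 0.049 -0.032 -0.998]
```

```bash
python3 -m creep '[-3,1,16,0,75,-3,0,16,0,75,-1,0,10,0,75,0,0,1,0,75]'
python3 -c "
from h import *
to(.4447,-.308,.006,.52)"
```

```text
time: 15.52
eef_pos: [0.4471, -0.313, 0.0109]
ee_rot: [3.081, -0.029, 0.519]
ft_force: [0.0, -0.1, -0.1]
gripper_width: 0.807
t 15.52 p [ 0.4471 -0.313   0.0109] rpy [ 3.081 -0.029  0.519] F [ 0.  -0.1 -0.1] w 75.1
tool shift [ 0.3 -5.8  4.6] spin -0.001 toolz [ 0.055 -0.038 -0.998]
```

```bash
python3 -m creep '[0,-5,3,0,75,0,0,1,0,30,0,0,0.5,0,30,0,0,0.5,0,30,0,0,0,0,30,0,0,0,0,30,0,0,0,0,30]' 15; python3 -m creep '[0,0,-20,0,30,0,0,-35,0,30,0,0,-35,0,30,0,0,-40,0,30,0,0,-40,0,30,0,0,-40,0,30,0,0,-40,0,30,0,0,-10,0,30,0,0,0,0,30]'
python3 -c "
from h import *
to(.50,.165,.27,.12)"
```

```text
time: 16.1
eef_pos: [0.4462, -0.3094, 0.0084]
ee_rot: [3.077, -0.03, 0.52]
ft_force: [0.9, 0.1, -0.7]
gripper_width: 0.482
time: 16.85
eef_pos: [0.4288, -0.2964, 0.2789]
ee_rot: [3.083, -0.028, 0.52]
ft_force: [-0.5, -0.8, -1.2]
gripper_width: 0.478
t 16.85 p [ 0.4288 -0.2964  0.2789] rpy [ 3.083 -0.028  0.52 ] F [-0.5 -0.8 -1.2] w 44.5
tool shift [ 290.5 -365.6   -4.4] spin 0.4 toolz [ 0.054 -0.037 -0.998]
```

```bash
python3 -m creep '[0,0,0,0.1,30,0,0,0,0.1,30,0,0,0,0.1,30,0,0,0,0.1,30]'; python3 -m creep '[3,-38.5,0,0,30,3,-38.5,0,0,30,3,-38.5,0,0,30,3,-38.5,0,0,30,3,-38.5,0,0,30,3,-38.5,0,0,30,3,-38.5,0,0,30,3,-38.5,0,0,30,3,-38.5,0,0,30,3,-38.5,0,0,30,3,-38.5,0,0,30,0,0,0,0,30]'
python3 - <<'E'
from h import *
st()
for c in('wrist','wrist','side','top'):
  ci=camera_info(c);im=capture(c)
  if c=='wrist': cv2.imwrite('pics/w7.png',im[:,:,::-1])
  for n,z in(('nest',.11),('blow_pivot',.133),('vac_pivot',.133),('housing',.28)):
    for d in models.landmark_of(n,c)[:1]: print(c,n,np.round(d['pixel']),round(d['conf'],2),at_z(c,d['pixel'],z,ci).round(4))
st()
E
```

```text
time: 17.18
eef_pos: [0.4285, -0.2959, 0.2777]
ee_rot: [3.098, -0.05, 0.106]
ft_force: [-0.1, 0.0, -0.3]
gripper_width: 0.479
time: 18.18
eef_pos: [0.4115, 0.1461, 0.2426]
ee_rot: [3.11, -0.028, 0.09]
ft_force: [-0.8, 0.8, -0.9]
gripper_width: 0.477
t 18.18 p [0.4115 0.1461 0.2426] rpy [ 3.11  -0.028  0.09 ] F [-0.8  0.8 -0.9] w 44.4
wrist blow_pivot [392. 104.] 0.82 [0.5254 0.0478 0.133 ]
wrist vac_pivot [385.   1.] 0.82 [0.6238 0.0609 0.133 ]
wrist housing [276. 278.] 0.64 [0.422  0.1477 0.28  ]
wrist blow_pivot [383. 107.] 0.94 [0.5223 0.0477 0.133 ]
wrist vac_pivot [375.   0.] 0.8 [0.625  0.0599 0.133 ]
wrist housing [276. 280.] 0.65 [0.4228 0.1402 0.28  ]
side nest [196. 281.] 0.63 [0.5027 0.1672 0.11  ]
side blow_pivot [224. 240.] 0.8 [0.5231 0.0548 0.133 ]
side vac_pivot [186. 229.] 0.82 [0.6164 0.0641 0.133 ]
side housing [426. 233.] 0.96 [0.1293 0.0362 0.28  ]
top nest [168. 200.] 0.84 [0.5028 0.1643 0.11  ]
top blow_pivot [213. 189.] 0.85 [0.5258 0.0496 0.133 ]
top vac_pivot [211. 152.] 0.91 [0.6165 0.0539 0.133 ]
top housing [396. 307.] 0.96 [ 0.2535 -0.3553  0.28  ]
t 19.18 p [0.4135 0.14   0.2443] rpy [ 3.107 -0.03   0.083] F [ 0.5  0.1 -0.2] w 45.1
```

Run:
```python
from h import *
o=np.array([.503,.167]);th=.12;c,s=np.cos(th),np.sin(th)
pan=[]
for cam in('wrist','top','side'):
  st();ci=camera_info(cam);im=capture(cam)
  M=np.zeros((260,260,2),np.float32)
  for r in range(260):
    for k in range(260):
      a=(130-r)/2e3;b=(130-k)/2e3   # up=+x, left=+y
      M[r,k]=proj(cam,[o[0]+c*a-s*b,o[1]+s*a+c*b,.110],ci)
  p=cv2.remap(im,M[...,0],M[...,1],cv2.INTER_CUBIC);np.save(f'rect_{cam}.npy',p)
  p=p.copy();p[130,::4]=[255,0,0];p[::4,130]=[255,0,0];pan.append(p)
cv2.imwrite('pics/rect.png',np.hstack(pan)[:,:,::-1])
```

```text
t 19.18 p [0.4135 0.14   0.2443] rpy [ 3.107 -0.03   0.083] F [ 0.5  0.1 -0.2] w 45.1
t 19.23 p [0.4135 0.14   0.2443] rpy [ 3.107 -0.03   0.083] F [-0.  -1.1 -0.8] w 44.4
t 19.28 p [0.4134 0.14   0.2442] rpy [ 3.107 -0.03   0.083] F [-0.3  0.4  0. ] w 44.4
```

View pics/rect.png

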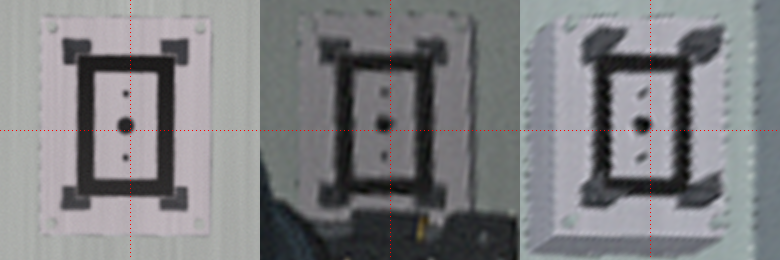

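Run:
```python
from h import *
s=st();R=Ro.from_euler('xyz',s['ee_rot']).as_matrix()
for i in range(4):
  ci=camera_info('wrist');capture('wrist')
  for d in models.landmark_of('housing','wrist'):
    X=at_z('wrist',d['pixel'],.2443+.0175,ci);v=(X-s['eef_pos'])@R*1000
    if np.linalg.norm(v)<60: print(d['conf'],d['pixel'],v.round(1))
C=-np.array(ci['R']).T@np.array(ci['t']);print('cam in tool',((C-s['eef_pos'])@R*1000).round(1))
for v in([33,22,-17.5],[33,-22,-17.5],[33,22,8.5],[33,-22,8.5],[0,0,-17.5],[-33,0,-17.5]): print(v,proj('wrist',s['eef_pos']+R@np.array(v)/1000,ci).round(1))
im=capture('wrist');print(im[200:290:5,276].tolist())
to(.5051,.1701,.16,.13)
```

```text
t 19.33 p [0.4135 0.14   0.2442] rpy [ 3.107 -0.03   0.083] F [0.2 0.3 0. ] w 44.5
0.74 [276.0, 280.1] [  0.9   0.6 -17.5]
0.6 [276.3, 279.6] [  1.2   0.8 -17.5]
0.61 [277.0, 279.4] [  1.3   1.2 -17.5]
0.59 [275.6, 281.2] [  0.3   0.5 -17.6]
cam in tool [ 7.590e+01 -1.000e-01 -1.659e+02]
[33, 22, -17.5] [320.7 219.5]
[33, -22, -17.5] [228.7 219.4]
[33, 22, 8.5] [314.3 206.5]
[33, -22, 8.5] [235.  206.4]
[0, 0, -17.5] [274.6 281.7]
[-33, 0, -17.5] [274.6 333.8]
[[131, 133, 134], [116, 117, 120], [92, 87, 92], [89, 87, 91], [190, 181, 188], [186, 179, 184], [189, 180, 185], [188, 180, 186], [188, 179, 184], [190, 181, 187], [188, 181, 187], [191, 182, 188], [191, 181, 189], [190, 182, 187], [191, 182, 187], [192, 183, 189], [191, 183, 188], [190, 182, 187]]
t 19.78 p [0.4135 0.1399 0.2442] rpy [ 3.107 -0.03   0.083] F [-0.4 -1.  -0.5] w 44.3
tool shift [ 91.2 -25.5  86.2] spin -0.047 toolz [ 0.033 -0.032 -0.999]
```

```bash
python3 -m creep '[23,-6,10,-0.047,30,23,-7,10,0,30,23,-7,15,0,30,22,-6,20,0,30,0,0,20,0,30,0,0,10,0,30,0,0,0,0,30,0,0,0,0,30]'; python3 -c "
from h import *
to(.5051,.1701,.145,.13)"
```

```text
time: 20.45
eef_pos: [0.5094, 0.1757, 0.1588]
ee_rot: [3.105, -0.033, 0.132]
ft_force: [-1.1, -0.0, -0.0]
gripper_width: 0.484
t 20.45 p [0.5094 0.1757 0.1588] rpy [ 3.105 -0.033  0.132] F [-1.1 -0.  -0. ] w 45.0
tool shift [-5.5  4.5 13.8] spin 0.002 toolz [ 0.038 -0.031 -0.999]
```

```bash
python3 -m creep '[-3,2.5,8,0,30,-3,2,6,0,30,0,0,0,0,30,0,0,0,0,30]'; python3 -c "
from h import *
to(.5051,.1701,.119,.13)"
```

```text
time: 20.78
eef_pos: [0.5045, 0.1693, 0.1459]
ee_rot: [3.105, -0.036, 0.132]
ft_force: [1.1, -1.1, -1.3]
gripper_width: 0.48
t 20.78 p [0.5045 0.1693 0.1459] rpy [ 3.105 -0.036  0.132] F [ 1.1 -1.1 -1.3] w 44.6
tool shift [-0.2 -1.7 26.9] spin 0.002 toolz [ 0.041 -0.031 -0.999]
```

```bash
python3 -m creep '[-0.3,-0.5,6,0,30,-0.3,-0.5,6,0,30,-0.3,-0.5,5,0,30,0,0,0,0,30]'; python3 -c "
from h import *
to(.5051,.1701,.119,.13)";  python3 -m creep '[0,0,4,0,30,0,0,3,0,30,0,0,0,0,30]'; python3 -c "
from h import *
to(.5051,.1701,.119,.13)"
```

```text
time: 21.12
eef_pos: [0.5047, 0.1702, 0.1292]
ee_rot: [3.106, -0.04, 0.131]
ft_force: [0.4, -0.6, -0.5]
gripper_width: 0.476
t 21.12 p [0.5047 0.1702 0.1292] rpy [ 3.106 -0.04   0.131] F [ 0.4 -0.6 -0.5] w 44.3
tool shift [-0.  -0.2 10.2] spin 0.001 toolz [ 0.045 -0.031 -0.999]
time: 21.37
eef_pos: [0.505, 0.1701, 0.1212]
ee_rot: [3.105, -0.04, 0.132]
ft_force: [-0.1, -0.9, -0.6]
gripper_width: 0.48
t 21.37 p [0.505  0.1701 0.1212] rpy [ 3.105 -0.04   0.132] F [-0.1 -0.9 -0.6] w 44.6
tool shift [ 0.  -0.1  2.2] spin 0.002 toolz [ 0.044 -0.031 -0.999]
```

```bash
python3 -m creep '[0,0,2,0,30,0,0,1,0,30,0,0,0.5,0,30]'; python3 -c "
from h import *
st()";  python3 -m creep '[0,0,0,0,60,0,0,0,0,60,0,0,0,0,60,0,0,-20,0,60,0,0,-30,0,60,0,0,-40,0,60,0,0,-30,0,60,0,0,0,0,60,0,0,0,0,60]'
cat > chk.py <<'E'
from h import *
s=st();n=np.array([.5051,.1701]);c,sn=np.cos(.13),np.sin(.13)
for cam in('wrist','wrist','top','side'):
  ci=camera_info(cam);capture(cam)
  for d in models.landmark_of('housing',cam):
    X=at_z(cam,d['pixel'],.136,ci)[:2]-n
    if np.linalg.norm(X)<.04: print(cam,round(d['conf'],2),'dxy nest mm',(np.array([c*X[0]+sn*X[1],-sn*X[0]+c*X[1]])*1000).round(1))
E
python3 chk.py
```

```text
time: 21.62
eef_pos: [0.5054, 0.1702, 0.1182]
ee_rot: [3.106, -0.04, 0.132]
ft_force: [-3.3, -0.2, 7.2]
gripper_width: 0.478
t 21.62 p [0.5054 0.1702 0.1182] rpy [ 3.106 -0.04   0.132] F [-3.3 -0.2  7.2] w 44.4
time: 22.37
eef_pos: [0.499, 0.1736, 0.2414]
ee_rot: [3.106, -0.037, 0.131]
ft_force: [-0.7, -0.5, -0.5]
gripper_width: 0.644
t 22.37 p [0.499  0.1736 0.2414] rpy [ 3.106 -0.037  0.131] F [-0.7 -0.5 -0.5] w 59.9
wrist 0.84 dxy nest mm [ 0.2 -1. ]
wrist 0.94 dxy nest mm [0.2 0.9]
top 0.51 dxy nest mm [-1.1  3.5]
side 0.62 dxy nest mm [-5.3  6.8]
```

```bash
cat > rect.py <<'E'
from h import *
def rect(cam,z,w=60):
  o=np.array([.5051,.1701]);c,s=np.cos(.13),np.sin(.13);ci=camera_info(cam);im=capture(cam);N=4*w
  M=np.array([[proj(cam,[o[0]+c*a-s*b,o[1]+s*a+c*b,z],ci) for b in (N//2-np.arange(N))/2e3] for a in (N//2-np.arange(N))/2e3],np.float32)
  return cv2.cvtColor(cv2.remap(im,M[...,0],M[...,1],cv2.INTER_CUBIC),cv2.COLOR_RGB2GRAY).astype(float)
E
python3 - <<'E'
from rect import *
for cam in('wrist','top','side'):
  p=rect(cam,.136,60)
  cv2.imwrite(f'pics/r_{cam}.png',p)
  def edges(a,name):
    g=np.gradient(cv2.GaussianBlur(a[None],(5,1),0)[0]);i=[k for k in range(2,len(g)-2) if abs(g[k])>6 and abs(g[k])==max(abs(g[k-2:k+3]))]
    print(cam,name,[((120-k)/2,round(g[k])) for k in i])
  for off in(-18,0,18): edges(p[120+2*off-4:120+2*off+4].mean(0),f'y-profile at x={-off}')
  for off in(-14,14): edges(p[:,120+2*off-4:120+2*off+4].mean(1),f'x-profile at y={-off}')
E
```

```text
wrist y-profile at x=18 [(-20.5, -11), (-23.0, 9)]
wrist y-profile at x=0 [(39.0, 6), (-20.5, -10), (-22.5, 9)]
wrist y-profile at x=-18 [(-20.0, -9), (-22.5, 8)]
wrist x-profile at y=14 [(56.5, -9), (54.5, 10), (38.0, -21), (34.0, 21)]
wrist x-profile at y=-14 [(56.5, -7), (54.5, 9), (37.5, -26), (33.5, 19)]
top y-profile at x=18 [(42.5, 19), (29.5, -11), (-43.0, 20), (-47.5, -13), (-50.5, 9)]
top y-profile at x=0 [(-43.0, 18), (-47.5, -12), (-50.5, 10)]
top y-profile at x=-18 [(-4.0, 10), (-7.0, -6), (-43.0, 17), (-47.0, -8), (-50.5, 8)]
top x-profile at y=14 [(-24.5, 12), (-32.5, -10), (-43.0, 10), (-55.0, -8)]
top x-profile at y=-14 [(-21.0, 11), (-34.0, -11), (-37.5, 17)]
side y-profile at x=18 [(56.5, -16), (43.0, 10), (-26.5, -8), (-50.5, 6)]
side y-profile at x=0 [(52.0, -16), (48.5, 9), (-26.0, -8)]
side y-profile at x=-18 [(52.0, -13), (49.0, 7), (-25.0, -7)]
side x-profile at y=14 [(47.0, 8), (-32.0, -12), (-50.5, -16), (-54.0, 23)]
side x-profile at y=-14 [(46.0, 6), (-32.0, -10), (-36.0, 7)][ WARN:0@2.125] global loadsave.cpp:1063 imwrite_ Unsupported depth image for selected encoder is fallbacked to CV_8U.
```

```bash
python3 -m creep '[0,0,-35,0,0,17.5,37,0,0,0,17.5,37,0,0,0,17.5,37,0,0,0,17.5,37,0,0,0,17.5,37,0,0,0,17.5,37,0,0,0,0,0,0,0,0]'; python3 -m creep '[0,0,0,-0.124,0,0,0,0,-0.124,0,0,0,0,-0.124,0,0,0,0,-0.124,0,0,0,0,-0.124,0,0,0,0,-0.124,0,0,0,0,-0.124,0,0,0,0,-0.124,0,0,0,0,-0.124,0,0,0,0,-0.124,0,0,0,0,-0.124,0,0,0,0,-0.124,0]'
python3 - <<'E'
from h import *
st();
for i in range(2): look(['vac_pivot','blow_pivot'],[.133]*2)
for d in models.find_in('vac_lever','wrist')[:2]: print(d)
to(.633,-.03,.177,1.7)
E
```

```text
time: 23.58
eef_pos: [0.6332, -0.0354, 0.2855]
ee_rot: [3.105, -0.031, 0.142]
ft_force: [-1.1, 0.4, -0.6]
gripper_width: 0.121
time: 24.58
eef_pos: [0.632, -0.0367, 0.2795]
ee_rot: [3.117, 0.031, 1.641]
ft_force: [0.6, -0.1, 0.6]
gripper_width: 0.006
t 24.58 p [ 0.632  -0.0367  0.2795] rpy [3.117 0.031 1.641] F [ 0.6 -0.1  0.6] w 0.5
vac_pivot [265. 104.] 0.93 [0.62   0.0571 0.133 ]
blow_pivot [165. 114.] 0.68 [0.5234 0.0443 0.133 ]
vac_pivot [267. 102.] 0.91 [0.6226 0.0599 0.133 ]
blow_pivot [162. 116.] 0.74 [0.5219 0.0435 0.133 ]
{'pixel': [268.0, 132.7], 'conf': 0.66}
{'pixel': [354.6, 269.5], 'conf': 0.6}
t 24.93 p [ 0.6323 -0.0371  0.2798] rpy [3.116 0.031 1.633] F [1.  0.5 0.6] w 0.5
tool shift [ 10.2  -1.5 102.6] spin -0.067 toolz [ 0.027 -0.029 -0.999]
```

```bash
python3 -m creep '[0,0,35,-0.067,0,0,0,35,0,0,0,0,30,0,0,0,0,0,0,0]';python3 -c "
from h import *
to(.6225,.045,.178,1.7)"
```

```text
time: 25.27
eef_pos: [0.6377, -0.0405, 0.1808]
ee_rot: [3.109, 0.036, 1.696]
ft_force: [0.2, 1.0, -1.3]
gripper_width: 0.003
t 25.27 p [ 0.6377 -0.0405  0.1808] rpy [3.109 0.036 1.696] F [ 0.2  1.  -1.3] w 0.3
tool shift [86.8 -4.5 -0.4] spin -0.004 toolz [ 0.037 -0.031 -0.999]
```

```bash
python3 -m creep '[15,-1,0,0,0,15,-1,0,0,0,12,-1,0,0,0,8,-1,0,0,0,8,0,0,0,0,8,0,0,0,0]';python3 -c "
from h import *
to(.6225,.045,.178,1.7)"; python3 -m creep '[7,0,0,0,0,7,0,0,0,0,7,0,0,0,0]'; python3 -c "
from h import *
to(.6225,.045,.178,1.7)"
```

```text
time: 25.77
eef_pos: [0.6294, 0.0258, 0.1889]
ee_rot: [3.096, 0.047, 1.69]
ft_force: [-0.6, -2.6, 1.7]
gripper_width: 0.004
t 25.77 p [0.6294 0.0258 0.1889] rpy [3.096 0.047 1.69 ] F [-0.6 -2.6  1.7] w 0.4
tool shift [20.4 -5.   9.8] spin -0.01 toolz [ 0.051 -0.041 -0.998]
time: 26.02
eef_pos: [0.6279, 0.0511, 0.1926]
ee_rot: [3.088, 0.047, 1.692]
ft_force: [-0.2, 0.3, 0.1]
gripper_width: 0.008
t 26.02 p [0.6279 0.0511 0.1926] rpy [3.088 0.047 1.692] F [-0.2  0.3  0.1] w 0.8
tool shift [-4.7 -6.8 14.5] spin -0.008 toolz [ 0.059 -0.041 -0.997]
```

```bash
python3 -m creep '[-25,0,0,0,0,-30,0,0,0,0,-30,0,0,0,0,-30,0,-20,0,0,-20,0,-30,0,0,0,0,-30,0,0,0,0,0,0,0]';python3 - <<'E'
from rect import *
st();pv=np.array([.621,.058,.133])
for cam in('side','top'):
  ci=camera_info(cam);im=capture(cam).astype(int)
  for a in(-.5,0,.5):
    px=proj(cam,pv+.06*np.array([-.13*np.sin(a),.99*np.sin(a),np.cos(a)]),ci);i,j=px.round().astype(int)
    print(cam,a,px.round(),im[j-2:j+3,i-2:i+3].mean((0,1)).round())
  a=0
  px=proj(cam,np.array([.5235,.046,.133+.08]),ci).round().astype(int);print('blow tip',px,im[px[1]-1:px[1]+2,px[0]-1:px[0]+2].mean((0,1)).round())
  cv2.imwrite(f'pics/end_{cam}.png',im.astype(np.uint8)[:,:,::-1])
E
python3 chk.py
```

```text
time: 26.6
eef_pos: [0.6384, -0.0732, 0.2777]
ee_rot: [3.095, 0.038, 1.702]
ft_force: [0.0, 0.9, 1.2]
gripper_width: 0.006
t 26.6 p [ 0.6384 -0.0732  0.2777] rpy [3.095 0.038 1.702] F [0.  0.9 1.2] w 0.5
side -0.5 [192. 200.] [108. 115. 114.]
side 0 [184. 202.] [ 93. 100. 104.]
side 0.5 [176. 212.] [40. 42. 45.]
blow tip [224 204] [34. 37. 38.]
top -0.5 [218. 144.] [98. 94. 85.]
top 0 [205. 146.] [52. 56. 57.]
top 0.5 [194. 148.] [38. 46. 51.]
blow tip [210 186] [32. 34. 35.]
t 26.7 p [ 0.6367 -0.0722  0.2725] rpy [3.101 0.035 1.703] F [-0.6 -0.3 -0.8] w 0.4
top 0.67 dxy nest mm [-1.7  5.8]
side 0.94 dxy nest mm [-16.1   7.2]
```

Run:
```python
from rect import *
import cv2
for cam in('top','side'):
  old=cv2.imread(f'pics/r_{cam}.png',0).astype(float)
  p=rect(cam,.136,60)
  c=slice(70,170);a=np.float32(old[c,c]);b=np.float32(p[c,c])
  print(cam,'mean abs diff',np.abs(a-b).mean(),'shift mm',np.array(cv2.phaseCorrelate(a,b,cv2.createHanningWindow(a.shape[::-1],cv2.CV_32F))[0])/2)
  for off in(-14,14):
    g=np.gradient(p[:,120+2*off-4:120+2*off+4].mean(1));print([((120-k)/2,round(g[k])) for k in range(240) if abs(g[k])>6])
st()
```

```text
top mean abs diff 47.7333 shift mm [2.43328897 0.07966777]
[(41.5, -6), (41.0, -7), (40.5, -8), (40.0, -9), (39.5, -10), (39.0, -11), (38.5, -10), (38.0, -8), (36.0, 8), (35.5, 11), (35.0, 12), (34.5, 12), (34.0, 9), (33.5, 6)]
[]
side mean abs diff 33.7825 shift mm [-0.02713123 -0.10963401]
[(48.0, 6), (47.5, 9), (47.0, 11), (46.5, 11), (46.0, 9), (-31.0, -11), (-31.5, -14), (-32.0, -15), (-32.5, -14), (-33.0, -10), (-33.5, -6), (-49.5, -12), (-50.0, -18), (-50.5, -22), (-51.0, -22), (-51.5, -14), (-52.5, 11), (-53.0, 23), (-53.5, 29), (-54.0, 30), (-54.5, 27), (-55.0, 22), (-55.5, 16), (-56.0, 10)]
[(47.0, 7), (46.5, 7), (46.0, 7), (45.5, 7), (45.0, 6), (-31.0, -8), (-31.5, -12), (-32.0, -15), (-32.5, -14), (-33.0, -11), (-33.5, -6), (-35.0, 6), (-35.5, 8), (-36.0, 9), (-36.5, 9), (-37.0, 8)]
t 27.2 p [ 0.636 -0.072  0.271] rpy [3.104 0.035 1.704] F [-0.  -0.7 -0.8] w 0.6
```

```bash
python3 -c "
from h import *
print(ticket.close_job())"
```

```text
the job is handed in; nothing more can be done
None
```

The job is done and handed in at about 27 s of the 72 s allowed. No verdict was reported, so these are my own checks.

- **Blow-off:** I held the straight-grip lever at about 0.43 rad (read from the side picture) for over 2 s. It then sprang back, and the last pictures show it upright.
- **Turning the housing:** The tool cannot tilt, so I pinched the housing lightly at one end. It swung to hang down, and I stood it on its end and tipped it over onto its open side. I then gripped it again by its middle.
- **Placing:** I lowered it between the locators and let go. The seat was felt at the expected height. The wrist picture puts it about 1 mm from the nest centre, with its edges parallel to the nest's. A comparison of side pictures from before and after the lever flip shows no shift.
- **Vacuum:** I flipped the ball-knob lever. The push force dropped to zero, and both fixed cameras show the ball where "on" puts it. I did not measure its angle directly.
- **At hand-in:** The arm stands clear, reading under about 1 N on the tool.

**Checks that disagreed:**
- The network's fixed-camera readings of the housing were off by up to 16 mm in the side view and 6 mm in the top view. I relied on the edge measurements instead.
- The top-view before/after comparison could not be used because the arm was in the way.

The tool also drifted to a tilt of up to about 0.08 rad during the run, which did not show in the result. I did not re-measure the bystanders at the end, but no move came into contact with them as far as I could see.

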